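Fit up a post over its base plate

TASK

First slide the loose steel base plate along the table, without lifting it, into the corner stop, so that two of its edges lie against both sides of the stop. Then take the long square tube that stands upright, carry it across to the plate without touching the stop, whose tall side stands in between, and finish holding it there for tack welding: upright, centred over the plate with its sides parallel to the plate's edges, about a centimetre above the plate, never touching the plate. Keep holding it at the end, and leave the short tube lying nearby, the round tin and the G-clamp beside it where they are.

Things in the scene. Friction and masses are not known exactly. Their poses are not given: they have to be found in the camera images.
- corner_stop: Fixed steel corner stop, an L from above. Origin: its inner corner at table level; z up, x roughly away from the robot. Tall side: inner face is the plane y = 0, 6 mm thick, 50 mm high, x = -160 to +10 mm; its low foot (bolt heads 14 mm, gusset 34 mm high) reaches to y = -42 mm. Low side: inner face is the plane x = 0, 10 mm thick, 24 mm high, y = -3 to +122 mm.
- plate_home (a point): Point on the table where the centre of the base plate lies when fully home in the corner: x = -50, y = +50 mm in the frame of the stop; axes as the stop. The plate belongs in the quarter x < 0, y > 0 of the stop.
- base_plate: Loose square base plate of bare steel, 100 x 100 x 12 mm, about 0.8 kg, a bolt hole near each corner, flat on the table. Origin: centre of its underside; z up, x and y parallel to its edges (a quarter turn makes no difference). Too wide to grip: push its edges with the fingertips.
- post: Brown square steel tube, 40 x 40 mm, 110 mm long, about 0.2 kg, standing on end on the table beyond the stop's tall side. Origin: middle of one side face, 55 mm above its foot. Its y axis points up along the tube; x and z are square to its faces; the centre line is at z = +20 mm. Grip across two opposite faces (40 mm), near the top.
- post_foot (a point): Centre of the tube's lower end (the foot of the standing tube); axes as post.
- short_tube: Bystander: shorter square tube, 30 x 90 x 30 mm, lying on its side. Origin: centre of its underside.
- tin: Bystander: round tin with a lid, 70 mm across, 70 mm high, upright. Origin: centre of its underside.
- clamp: Bystander: green G-clamp lying flat between the tin and the robot's edge of the table, 127 x 172 x 18 mm. Origin: middle of its underside.
There are look-alikes about, which are no part of the job. There is more than one size of the base_plate; the job needs the smaller.

How it is judged:
By the outcome, as a careful person would: the job done as asked, in the order asked, and still so for the second after the job is handed in, while the arm keeps its last pose, push and grip.
It also fails if it takes over 67 s, if anything falls off the work surface, if the arm or the gripper's body presses on something with over 40 N, if the wrist force passes 120 N, or if a joint passes its speed limit or range.

ROBOT

A 6-joint arm with a two-finger parallel gripper is mounted at the origin on a cart in front of the work surface, level with it; the furniture and walls round the work are solid. World frame = base frame: x ahead of the robot, y to its left, z up, the work surface at z = 0. Lengths are in mm, angles in rad, forces in N, time in s.
With the tool pointing down it reaches from about 350 to 975 mm from the base axis. Payload 7.1 kg.
Tool frame: the origin (TCP) lies at the very end of the fingers, on their centre line; the grasp point (between the pads) lies 19 mm behind it; z points along the fingers, y is the line along which they close (so a half turn about z gives the same grasp; the last joint's range is limited). The gripper opens to 88 mm and grips with 3 to 60 N. Pads are 20 mm wide; open, the fingers measure 115 mm over their backs; the gripper's body (75 mm by 178 mm) begins 61 mm behind the grasp point.
Start: joints at [1.086, 0.423, 1.63, -0, 1.089, -0.019], TCP at [280.678, 558.412, 222.675] pointing down, gripper open.
Joint ranges: [-3, 3], [-0.9, 2.11], [0.09, 2.58], [-1.31, 4.45], [0.11, 2.69], [-2.54, 2.54]. Speed limits (rad/s): [2.39, 2.39, 3.01, 3.14, 3.14, 3.14].

INTERFACE

Orientations are given as a rotation vector (axis times angle).
In Python, from workcell import * gives the robot as it stands.
- The arm moves only by the tool step_arm, never from a script. Its argument "deltas" is a list of rows, each a list of 3 entries, a list of its own where there are three numbers: the shift along the tool's x, y, z in units of 300 mm (1.0 is 300 mm), then the turn, a rotation vector about the tool's x, y, z in units of 1.5 rad (1.0 is 1.5 rad), then the gripper command: -1 is shut, 1 is fully open, values between are in proportion. In form: [[[dx, dy, dz], [rx, ry, rz], gripper], ...]. A call has 1 to 20 rows; each row is the pose to reach, as a shift and turn from the pose commanded when the call began, along the tool's axes at that moment; what a row does not reach only later rows make up. A row lasts 1/12 s, in which the tool goes at most 41.7 mm and 7.16 degrees, less where a joint would pass 70% of its speed; a pose out of reach is approached as far as the arm can. A call with a number of a shift or a turn outside -1 to 1 is refused whole. A call with a gripper value outside its range is refused whole. The fingers move at their own pace and stop on an object; the grip force is fixed at half the most. Time passes only in rows, so rows that repeat a pose let the fingers close. It gives the time, the measured TCP pose, the force, the opening and the grip force at its end, in the units of the state.
- get_obs(): the state, without advancing time (a new reading comes with each control period).
- get_image(name): name is "scene" or "top" or "wrist"; returns a dict with "pixels" (420x560x3 uint8, red, green, blue), "fx", "fy", "cx", "cy" (pixels), "T" (4x4, takes a point from camera to world coordinates). Camera axes: x right, y down, z forward; pixel columns grow to the right and rows downward; lengths in mm; the calibration is good to about 2 mm. The wrist camera is an equidistant fisheye: a pixel r from the principal point sees the ray r / f radians off the axis. A picture is of the moment at which its call begins. There is no depth.
- close_job(): hands the job in; it is judged then, once.
The state is a dict: "t": time; "qpos": joint angles; "qvel": joint speeds; "joint_torque": joint torques, N m; "ee_pos": TCP position; "orientation": TCP orientation; "ft_force": force on the tool from outside, world axes, zero at the start; "moment": the same for the moment, N m; "width": finger opening in mm; "grasp_force": force on a finger pad.
Only numpy, scipy, OpenCV 4.12 (cv2) and the standard library are available. Lean on these libraries where they do the work, as an engineer would, in place of code of your own. Each camera call takes 0.05 s, during which the arm holds its last target. There are 200 camera calls.

## Working session

There is one attempt and no reset: what is moved stays moved. The work goes in short steps, Python scripts to look and compute and a tool call to move; the robot and the scene stay as the last step left them, time stands still between calls to the robot, and variables do not carry over. Pictures are saved under pics/ and viewed, at most 10 in all, crops included, and the job is handed in when it is done.

Besides the shell and the picture viewer there is one more tool, called after "Request:" by a JSON object that holds its "op" and its "data", one argument or row to a line. step_arm: Moves the arm, as the interface text tells. Its arguments: {"type":"object","properties":{"deltas":{"type":"array","items":{"type":"array"}}},"required":["deltas"]}

```bash
ls; mkdir -p pics
cat > h.py <<'E'
from workcell import *
import numpy as np, cv2
def snap(n,f):
    im=get_image(n); cv2.imwrite('pics/'+f+'.png',im['pixels'][:,:,::-1])
    np.savez('pics/'+f+'.npz',**im); return im
def load(f): return dict(np.load('pics/'+f+'.npz'))
def ray(im,u,v):
    x=(u-im['cx'])/im['fx'];y=(v-im['cy'])/im['fy'];T=im['T'];return T[:3,:3]@np.array([x,y,1]),T[:3,3]
def onz(im,u,v,z):
    d,o=ray(im,u,v);return o+d*(z-o[2])/d[2]
def proj(im,p):
    T=im['T'];c=T[:3,:3].T@(np.array(p)-T[:3,3]);return np.array([im['fx']*c[0]/c[2]+im['cx'],im['fy']*c[1]/c[2]+im['cy']])
E
python3 - <<'E'
from h import *
a=snap('top','top0');b=snap('scene','sc0')
for i in(a,b):print(i['fx'],i['cx'],i['cy'],i['T'].round(2).tolist())
print(get_obs())
E
```

```text
pics
472.44357769603783 267.9999256842468 205.59464440260513 [[0.01, -0.99, 0.12, 386.03], [-1.0, -0.01, 0.01, 36.71], [-0.01, -0.12, -0.99, 1552.15], [0.0, 0.0, 0.0, 1.0]]
450.9627889795375 285.82825653231214 209.81521400866248 [[0.53, -0.45, 0.72, -570.66], [-0.85, -0.3, 0.44, -623.96], [0.02, -0.84, -0.54, 888.77], [0.0, 0.0, 0.0, 1.0]]
{'t': 0.1, 'qpos': array([ 1.08598757e+00,  4.23728627e-01,  1.63060871e+00, -2.64116333e-05,
        1.08860706e+00, -1.89984150e-02]), 'qvel': array([-0.00157317, -0.0015011 , -0.00168182,  0.00116108, -0.00111305,
        0.00186137]), 'joint_torque': array([-1.27185940e-04, -5.45611382e+01, -2.74325877e+01,  6.45252387e-02,
        1.87390664e-02, -1.49131148e-05]), 'ee_pos': array([280.4651306 , 557.97506872, 222.00369638]), 'orientation': array([-7.25004559e-01, -3.05646758e+00,  2.06524462e-03]), 'ft_force': array([ 0.24181621,  0.54723259, -0.57427077]), 'moment': array([-0.05839931, -0.01535837, -0.02844068]), 'grasp_force': 0.0, 'width': 87.90888556618602}
```

View pics/top0.png

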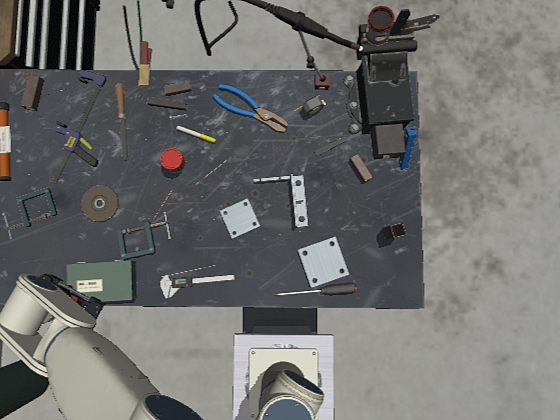

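View pics/sc0.png

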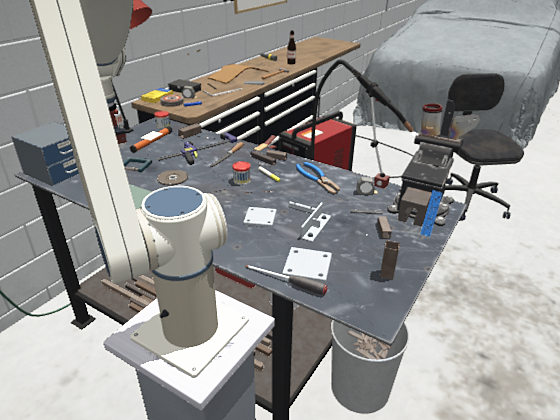

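Candidates: plates at top (239,218) (smaller, so the one wanted) and (326,260) (larger, look-alike). The stop is at (254-305, 175-228). Tubes: the standing one at (395,230) is the post; the lying one at (361,168) and others at (168,102) and (30,90) are not. Next is a close crop to check the choice.

Run:
```python
from h import *
i=load('top0')['pixels'][150:294,215:415,::-1]
cv2.imwrite('pics/crop0.png',cv2.resize(i,None,fx=4,fy=4,interpolation=cv2.INTER_CUBIC))
```

```text
(no output)
```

View pics/crop0.png

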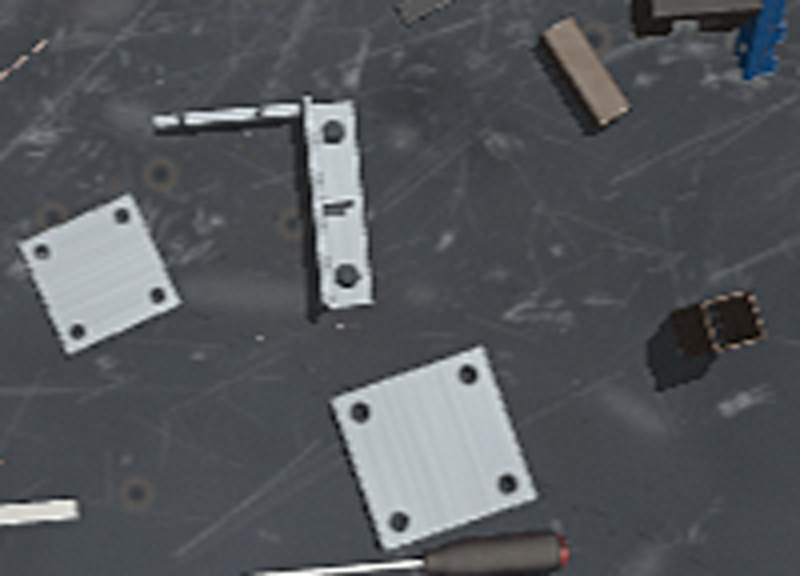

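Crop: the small plate's corners are (20,241),(132,195),(182,302),(70,354). The stop's low side runs from (152,122) to (305,110), and its tall side from (305,98) down to (320,318). The post's top rim is at (703,300),(752,291),(764,343),(716,351).

```bash
cat > m0.py <<'E'
from h import *
im=load('top0')
f=lambda pts,z:np.array([onz(im,215+(u+.5)/4-.5,150+(v+.5)/4-.5,z)[:2] for u,v in pts])
for n,pts,z in [('plate',[(20,241),(132,195),(182,302),(70,354)],12),('big',[(332,402),(483,347),(537,497),(388,549)],12),('post',[(703,300),(752,291),(764,343),(716,351)],110),
 ('foot edge',[(355,101),(373,302)],4),('low top inner/outer ends',[(155,130),(152,116),(303,117),(303,104)],24),('tall top',[(304,98),(312,98),(318,308)],50),('shorttube',[(540,38),(572,17),(632,104),(602,127)],30)]:
    p=f(pts,z); print(n,p.round(0).tolist(),'c',p.mean(0).round(1))
    d=np.diff(np.vstack([p,p[:1]]),axis=0); print('  len',np.hypot(*d.T).round(),'ang',np.degrees(np.arctan2(d[:,1],d[:,0])).round(1))
E
python3 m0.py
python3 -c "
from h import *
from scipy.spatial.transform import Rotation as R
print(R.from_rotvec(get_obs()['orientation']).as_matrix().round(3))"
```

```text
plate [[550.0, 211.0], [589.0, 119.0], [501.0, 77.0], [458.0, 168.0]] c [524.8 143.8]
  len [ 99.  97. 101. 102.] ang [ -67.1 -154.5  115.4   24.8]
big [[421.0, -45.0], [466.0, -168.0], [346.0, -210.0], [304.0, -90.0]] c [ 384.1 -128.5]
  len [131. 128. 127. 126.] ang [ -69.7 -160.6  109.4   21. ]
post [[498.0, -323.0], [505.0, -360.0], [466.0, -368.0], [459.0, -332.0]] c [ 482.2 -345.9]
  len [38. 40. 37. 40.] ang [ -79.2 -168.4   99.8   13.1]
foot edge [[670.0, -65.0], [503.0, -79.0]] c [586.6 -72. ]
  len [168. 168.] ang [-175.    5.]
low top inner/outer ends [[641.0, 100.0], [653.0, 103.0], [653.0, -21.0], [664.0, -21.0]] c [652.7  40.5]
  len [ 12. 124.  11. 123.] ang [ 1.260e+01 -9.000e+01  1.000e-01  1.004e+02]
tall top [[664.0, -21.0], [664.0, -27.0], [494.0, -32.0]] c [607.4 -26.5]
  len [  6. 170. 170.] ang [ -89.7 -178.3    3.9]
shorttube [[719.0, -214.0], [736.0, -241.0], [664.0, -289.0], [645.0, -264.0]] c [ 691.1 -252. ]
  len [32. 86. 31. 89.] ang [ -56.2 -146.4  127.8   33.9]
[[-0.893  0.449 -0.001]
 [ 0.449  0.893 -0.001]
 [ 0.    -0.001 -1.   ]]
```

```bash
cat >> h.py <<'E'
from scipy.spatial.transform import Rotation as R
SO=np.array([654,-22.]);SY=np.radians(5.2)
def s2w(x,y): c,s=np.cos(SY),np.sin(SY); return SO+np.array([c*x-s*y,s*x+c*y])
def go(x,y,z,phi,obs=None):
    """delta (units) from measured pose to TCP (x,y,z) pointing down, tool y at phi deg"""
    o=obs or get_obs(); A=R.from_rotvec(o['orientation']); p=np.radians(phi)
    t=np.array([[-np.sin(p),np.cos(p),0],[np.cos(p),np.sin(p),0],[0,0,-1]]).T
    d=A.inv().apply(np.array([x,y,z])-o['ee_pos']); r=(A.inv()*R.from_matrix(t)).as_rotvec()
    print('d',(d/300).round(4).tolist(),'r',(r/1.5).round(4).tolist(),'mm',np.linalg.norm(d).round(),'deg',np.degrees(np.linalg.norm(r)).round(1))
def st():
    o=get_obs();A=R.from_rotvec(o['orientation']).as_matrix()
    print('t',round(o['t'],2),'p',o['ee_pos'].round(1),'phi',np.degrees(np.arctan2(A[1,1],A[0,1])).round(2),'tilt',np.degrees(np.arccos(-A[2,2])).round(2),'F',o['ft_force'].round(1),'w',round(o['width'],1),'g',round(o['grasp_force'],1),'q',o['qpos'].round(2))
E
python3 -c "
from h import *
go(487,225,60,24.8)"
```

```text
d [-1.1136, -0.6817, 0.5409] r [-0.0009, 0.0003, 0.4481] mm 424.0 deg 38.5
```

Request:
{"op": "step_arm", "data": {
  "deltas": [
    [[-1.0,-0.61,0.4],[0,0,0.448],0.1],
    [[-1.0,-0.61,0.4],[0,0,0.448],0.1],
    [[-1.0,-0.61,0.4],[0,0,0.448],0.1],
    [[-1.0,-0.61,0.4],[0,0,0.448],0.1],
    [[-1.0,-0.61,0.4],[0,0,0.448],0.1],
    [[-1.0,-0.61,0.4],[0,0,0.448],0.1],
    [[-1.0,-0.61,0.4],[0,0,0.448],0.1],
    [[-1.0,-0.61,0.4],[0,0,0.448],0.1],
    [[-1.0,-0.61,0.4],[0,0,0.448],0.1],
    [[-1.0,-0.61,0.4],[0,0,0.448],0.1],
    [[-1.0,-0.61,0.4],[0,0,0.448],0.1],
    [[-1.0,-0.61,0.4],[0,0,0.448],0.1]
  ]
}}

```text
t: 1.1
ee_pos: [466.4, 260.2, 102.6]
orientation: [-1.693, -2.646, 0.0]
ft_force: [-0.1, -0.0, 0.3]
width: 48.3
grasp_force: 0.0
```

Run:
```python
from h import *
st(); go(487,225,60,24.8)
w=snap('wrist','w1'); print(w['fx'],w['cx'],w['cy'],w['T'].round(3).tolist())
```

```text
t 1.1 p [466.4 260.2 102.6] phi 24.75 tilt 0.03 F [-0.1 -0.   0.3] w 48.3 g 0.0 q [0.49 0.47 1.91 0.   0.77 0.05]
d [-0.1353, 0.0132, 0.1419] r [-0.0003, -0.0001, -0.0005] mm 59.0 deg 0.1
325.19226210127806 277.63121729281846 208.05668906772107 [[0.909, 0.404, 0.106, 438.889], [0.418, -0.879, -0.23, 324.64], [0.0, 0.253, -0.967, 265.218], [0.0, 0.0, 0.0, 1.0]]
```

View pics/w1.png

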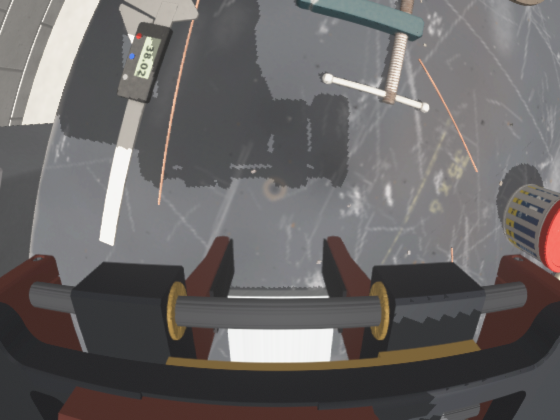

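The wrist view shows the fingers parallel to the plate's far edge (plate at (230-330, 295-360)), with clear table in front of it. I'll go down beside the edge and push, turning as the plate moves.

Request:
{"op": "step_arm", "data": {
  "deltas": [
    [[-0.135,0.013,0.14],[0,0,0],0.1],
    [[-0.135,0.013,0.14],[0,0,0],0.1],
    [[-0.135,0.013,0.24],[0,0,0],0.1],
    [[-0.135,0.013,0.3],[0,0,0],0.1],
    [[-0.135,0.013,0.324],[0,0,0],0.1],
    [[-0.135,0.013,0.324],[0,0,0],0.1],
    [[-0.135,0.013,0.324],[0,0,0],0.1]
  ]
}}

```text
t: 1.73
ee_pos: [486.8, 225.7, 5.7]
orientation: [-1.691, -2.647, 0.0]
ft_force: [-0.4, -0.7, 0.1]
width: 48.3
grasp_force: 0.0
```

Run:
```python
from h import *
st()
for a in(0,.5,1):
  go(499.6+31*a,198.3-121*a+0,4.5,24.8-19.6*a)
```

```text
t 1.73 p [486.8 225.7   5.7] phi 24.87 tilt 0.02 F [-0.4 -0.7  0.1] w 48.3 g 0.0 q [ 0.41  0.64  1.92  0.    0.58 -0.02]
d [-0.1008, 0.0002, 0.0041] r [-0.0003, -0.0, 0.0008] mm 30.0 deg 0.1
d [-0.3055, -0.0377, 0.0041] r [-0.0003, -0.0, 0.1148] mm 92.0 deg 9.9
d [-0.5102, -0.0756, 0.0041] r [-0.0003, 0.0, 0.2288] mm 155.0 deg 19.7
```

Request:
{"op": "step_arm", "data": {
  "deltas": [
    [[-0.06,0,0.004],[0,0,0],0.1],
    [[-0.1,0,0.004],[0,0,0],0.1],
    [[-0.12,-0.004,0.004],[0,0,0.011],0.1],
    [[-0.14,-0.007,0.004],[0,0,0.022],0.1],
    [[-0.16,-0.011,0.004],[0,0,0.034],0.1],
    [[-0.18,-0.015,0.004],[0,0,0.045],0.1],
    [[-0.2,-0.019,0.004],[0,0,0.056],0.1],
    [[-0.22,-0.022,0.004],[0,0,0.067],0.1],
    [[-0.24,-0.026,0.004],[0,0,0.078],0.1],
    [[-0.26,-0.03,0.004],[0,0,0.089],0.1],
    [[-0.28,-0.033,0.004],[0,0,0.1],0.1],
    [[-0.3,-0.037,0.004],[0,0,0.111],0.1],
    [[-0.32,-0.041,0.004],[0,0,0.123],0.1],
    [[-0.34,-0.044,0.004],[0,0,0.134],0.1],
    [[-0.36,-0.048,0.004],[0,0,0.145],0.1],
    [[-0.38,-0.052,0.004],[0,0,0.157],0.1],
    [[-0.4,-0.055,0.004],[0,0,0.168],0.1],
    [[-0.42,-0.059,0.004],[0,0,0.179],0.1],
    [[-0.44,-0.062,0.004],[0,0,0.19],0.1],
    [[-0.45,-0.064,0.004],[0,0,0.195],0.1]
  ]
}}

```text
t: 3.4
ee_pos: [527.4, 94.7, 5.5]
orientation: [2.063, 2.368, 0.004]
ft_force: [-0.8, 7.2, 4.6]
width: 48.4
grasp_force: 3.4
```

Run:
```python
from h import *
st(); go(530.6,77.3,4.5,5.2)
i=snap('top','t2')['pixels'][150:294,215:415,::-1]
cv2.imwrite('pics/crop2.png',cv2.resize(i,None,fx=4,fy=4,interpolation=cv2.INTER_CUBIC))
```

```text
t 3.4 p [527.4  94.7   5.5] phi 7.89 tilt 0.15 F [-0.8  7.2  4.6] w 48.4 g 3.4 q [0.16 0.64 1.93 0.   0.57 0.02]
d [-0.0589, 0.0025, 0.0034] r [0.0017, -0.0006, 0.0313] mm 18.0 deg 2.7
```

View pics/crop2.png

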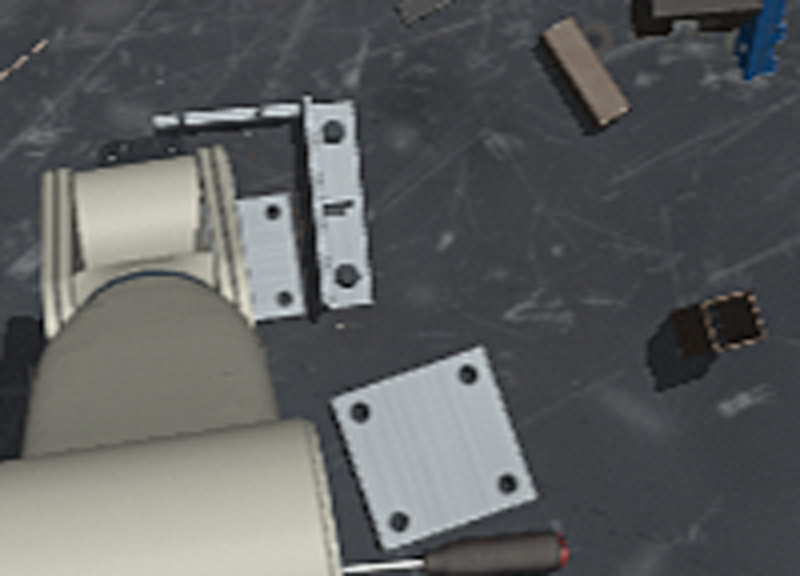

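The plate sits ahead of the fingers (right edge (290,193)-(302,317)), some 15 mm short of the tall side and nearly parallel to it. I'll keep pushing, slowly.

Request:
{"op": "step_arm", "data": {
  "deltas": [
    [[-0.01,0,0],[0,0,0.006],0.1],
    [[-0.02,0,0],[0,0,0.012],0.1],
    [[-0.03,0,0],[0,0,0.018],0.1],
    [[-0.038,0,0],[0,0,0.024],0.1],
    [[-0.045,0,0],[0,0,0.03],0.1],
    [[-0.05,0,0],[0,0,0.031],0.1],
    [[-0.055,0,0],[0,0,0.031],0.1],
    [[-0.06,0,0],[0,0,0.031],0.1]
  ]
}}

```text
t: 4.12
ee_pos: [529.5, 78.1, 5.4]
orientation: [-2.117, -2.321, -0.004]
ft_force: [-2.8, 23.0, 6.3]
width: 48.6
grasp_force: 11.3
```

Run:
```python
from h import *
st()
```

```text
t 4.12 p [529.5  78.1   5.4] phi 5.26 tilt 0.16 F [-2.8 23.   6.3] w 48.6 g 11.3 q [0.12 0.64 1.93 0.   0.57 0.03]
```

Request:
{"op": "step_arm", "data": {
  "deltas": [
    [[-0.003,0,0],[0,0,0],0.1],
    [[-0.005,0,0],[0,0,0],0.1],
    [[-0.005,0,0],[0,0,0],0.1]
  ]
}}

```text
t: 4.37
ee_pos: [529.4, 78.0, 5.4]
orientation: [-2.116, -2.321, -0.006]
ft_force: [-2.3, 22.9, 4.4]
width: 48.2
grasp_force: 11.3
```

Run:
```python
from h import *
st()
```

```text
t 4.37 p [529.4  78.    5.4] phi 5.28 tilt 0.21 F [-2.3 22.9  4.4] w 48.2 g 11.3 q [0.12 0.64 1.93 0.01 0.57 0.03]
```

Run:
```python
from h import *
go(525,108,6,5.2); go(522,130,90,5.2); x,y=534.9,18.3
c,s=np.cos(SY),np.sin(SY)
go(x-85*c-3*s,y-85*s+3*c,60,95.2)
```

```text
d [0.1009, -0.0055, -0.0017] r [0.0013, -0.0021, 0.001] mm 30.0 deg 0.2
d [0.1757, -0.0082, -0.2815] r [0.0013, -0.0021, 0.001] mm 100.0 deg 0.2
d [-0.1889, -0.2832, -0.1831] r [0.0027, -0.0006, -1.0462] mm 116.0 deg 89.9
```

Request:
{"op": "step_arm", "data": {
  "deltas": [
    [[0.1,-0.005,0],[0,0,0],0.1],
    [[0.12,-0.005,-0.02],[0,0,0],0.1],
    [[0.15,-0.005,-0.15],[0,0,0],0.1],
    [[0.15,-0.005,-0.28],[0,0,-0.05],0.1],
    [[0.05,-0.1,-0.28],[0,0,-0.15],0.1],
    [[-0.05,-0.2,-0.28],[0,0,-0.25],0.1],
    [[-0.12,-0.28,-0.28],[0,0,-0.35],0.1],
    [[-0.19,-0.28,-0.28],[0,0,-0.45],0.1],
    [[-0.19,-0.28,-0.28],[0,0,-0.55],0.1],
    [[-0.19,-0.28,-0.28],[0,0,-0.65],0.1],
    [[-0.19,-0.28,-0.28],[0,0,-0.75],0.1],
    [[-0.19,-0.28,-0.28],[0,0,-0.85],0.1],
    [[-0.19,-0.28,-0.22],[0,0,-0.95],0.1],
    [[-0.19,-0.28,-0.18],[0,0,-0.99],0.1],
    [[-0.19,-0.28,-0.18],[0,0,-0.99],0.1],
    [[-0.19,-0.28,-0.18],[0,0,-0.99],0.1]
  ]
}}

```text
t: 5.7
ee_pos: [450.0, 10.1, 58.0]
orientation: [0.022, -3.14, 0.0]
ft_force: [-0.2, 0.4, -0.8]
width: 48.6
grasp_force: 0.0
```

Run:
```python
from h import *
st()
x,y=534.9,18.3
c,s=np.cos(SY),np.sin(SY)
go(x-83*c-3*s,y-83*s+3*c,5,95.2)
```

```text
t 5.7 p [450.   10.1  58. ] phi 90.81 tilt 0.08 F [-0.2  0.4 -0.8] w 48.6 g 0.0 q [-0.    0.46  2.1  -0.    0.58 -1.59]
d [-0.0071, 0.0121, 0.1768] r [-0.0002, -0.0009, -0.051] mm 53.0 deg 4.4
```

Request:
{"op": "step_arm", "data": {
  "deltas": [
    [[-0.007,0.012,0.05],[0,0,-0.051],0.1],
    [[-0.007,0.012,0.12],[0,0,-0.051],0.1],
    [[-0.007,0.012,0.16],[0,0,-0.051],0.1],
    [[-0.007,0.012,0.177],[0,0,-0.051],0.1],
    [[-0.007,0.012,0.177],[0,0,-0.051],0.1]
  ]
}}

```text
t: 6.12
ee_pos: [452.0, 13.9, 4.6]
orientation: [0.132, -3.137, 0.0]
ft_force: [0.0, 0.5, -0.5]
width: 48.0
grasp_force: 0.0
```

Request:
{"op": "step_arm", "data": {
  "deltas": [
    [[-0.03,0,0.002],[0,0,0],0.1],
    [[-0.06,0,0.002],[0,0,0],0.1],
    [[-0.08,0,0.002],[0,0,0],0.1],
    [[-0.1,0,0.002],[0,0,0],0.1],
    [[-0.12,-0.001,0.002],[0,0,0],0.1],
    [[-0.14,-0.002,0.002],[0,0,0],0.1],
    [[-0.16,-0.003,0.002],[0,0,0],0.1],
    [[-0.18,-0.004,0.002],[0,0,0],0.1],
    [[-0.2,-0.005,0.002],[0,0,0],0.1],
    [[-0.22,-0.006,0.002],[0,0,0],0.1],
    [[-0.235,-0.007,0.002],[0,0,0],0.1],
    [[-0.25,-0.008,0.002],[0,0,0],0.1],
    [[-0.26,-0.009,0.002],[0,0,0],0.1]
  ]
}}

```text
t: 7.2
ee_pos: [525.5, 19.1, 4.4]
orientation: [0.134, -3.127, -0.002]
ft_force: [-16.1, 6.0, 8.0]
width: 48.2
grasp_force: 7.7
```

Run:
```python
from h import *
st()
p=s2w(-110,53);go(*p,5,95.2)
```

```text
t 7.2 p [525.5  19.1   4.4] phi 94.91 tilt 0.66 F [-16.1   6.    8. ] w 48.2 g 7.7 q [ 0.01  0.64  1.94  0.    0.58 -1.64]
d [-0.0473, 0.0018, -0.0025] r [0.0011, -0.0075, -0.0034] mm 14.0 deg 0.7
```

Request:
{"op": "step_arm", "data": {
  "deltas": [
    [[-0.01,0,-0.001],[0,0,0],0.1],
    [[-0.018,0,-0.001],[0,0,0],0.1],
    [[-0.025,0,-0.001],[0,0,0],0.1],
    [[-0.03,0,-0.001],[0,0,0],0.1],
    [[-0.035,0,-0.001],[0,0,0],0.1],
    [[-0.04,0,-0.001],[0,0,0],0.1]
  ]
}}

```text
t: 7.7
ee_pos: [538.4, 19.1, 4.8]
orientation: [0.134, -3.129, -0.0]
ft_force: [-18.9, 0.9, 14.0]
width: 48.1
grasp_force: 9.0
```

Request:
{"op": "step_arm", "data": {
  "deltas": [
    [[-0.003,0,0],[0,0,0],0.1],
    [[-0.006,0,0],[0,0,0],0.1]
  ]
}}

```text
t: 7.87
ee_pos: [538.5, 19.1, 4.8]
orientation: [0.135, -3.126, -0.0]
ft_force: [-20.3, 0.3, 17.6]
width: 48.2
grasp_force: 10.7
```

Run:
```python
from h import *
st()
p=s2w(-110,53);go(*p,5,95.2)
```

```text
t 7.87 p [538.5  19.1   4.8] phi 94.93 tilt 0.72 F [-20.3   0.3  17.6] w 48.2 g 10.7 q [ 0.01  0.65  1.91 -0.    0.6  -1.64]
d [-0.0044, 0.0054, -0.0007] r [0.0004, -0.0084, -0.0031] mm 2.0 deg 0.8
```

Request:
{"op": "step_arm", "data": {
  "deltas": [
    [[0.05,0,0],[0,0,0],0.1],
    [[0.13,0,0],[0,0,0],0.1],
    [[0.15,0,-0.1],[0,0,0],0.3],
    [[0.15,0,-0.24],[0,0,0],0.6],
    [[0.17,0,-0.38],[0,0,0.08],1],
    [[0.18,-0.1,-0.5],[0,0,0.16],1],
    [[0.18,-0.24,-0.5],[0,0,0.24],1],
    [[0.18,-0.38,-0.5],[0,0,0.32],1],
    [[0.18,-0.5,-0.5],[0,0,0.4],1],
    [[0.18,-0.64,-0.5],[0,0,0.48],1],
    [[0.18,-0.72,-0.5],[0,0,0.56],1],
    [[0.18,-0.72,-0.5],[0,0,0.64],1],
    [[0.18,-0.72,-0.5],[0,0,0.72],1],
    [[0.18,-0.72,-0.5],[0,0,0.8],1],
    [[0.18,-0.72,-0.5],[0,0,0.88],1],
    [[0.18,-0.72,-0.5],[0,0,0.96],1],
    [[0.18,-0.72,-0.5],[0,0,0.96],1]
  ]
}}

```text
t: 9.28
ee_pos: [510.3, -201.4, 156.1]
orientation: [1.973, 2.44, 0.001]
ft_force: [0.6, -0.2, 0.7]
width: 87.7
grasp_force: 0.0
```

Run:
```python
from h import *
st(); go(482,-346,150,11.5)
i=snap('top','t3')['pixels'][160:240,230:340,::-1]
i=cv2.resize(i,None,fx=7,fy=7,interpolation=cv2.INTER_CUBIC)
cv2.imwrite('pics/crop3.png',i)
```

```text
t 9.28 p [ 510.3 -201.4  156.1] phi 12.08 tilt 0.19 F [ 0.6 -0.2  0.7] w 87.7 g 0.0 q [-0.4   0.4   1.85 -0.    0.89 -0.61]
d [-0.4514, -0.1932, 0.0206] r [0.0018, 0.0013, 0.0067] mm 147.0 deg 0.6
```

View pics/crop3.png

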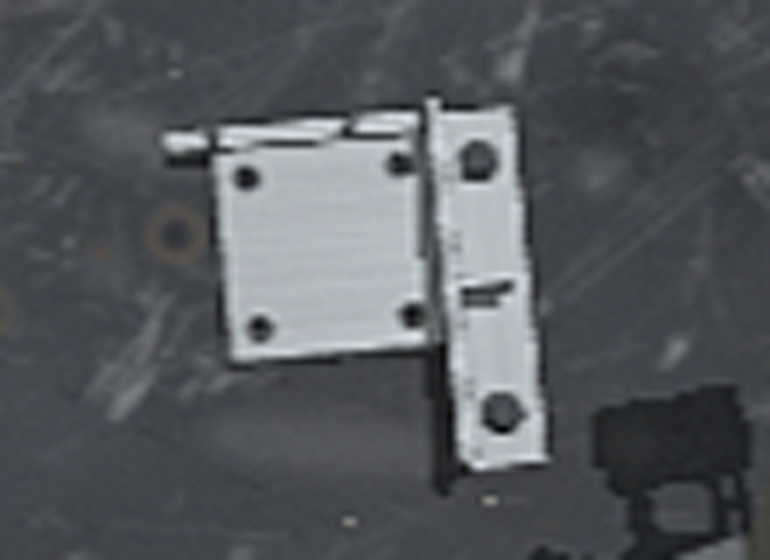

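The plate appears home: corners (216,155),(416,138),(437,342),(232,360), holes (246,178),(400,163),(413,314),(260,328). I'll check that with numbers.

Run:
```python
from h import *
im=load('t3'); pix=lambda p:(230+(p[0]+.5)/7-.5,160+(p[1]+.5)/7-.5)
f=lambda pts,z:np.array([onz(im,*pix(p),z)[:2] for p in pts])
for n,pts,z in[('corn',[(216,155),(416,138),(437,342),(232,360)],12),('hole',[(246,178),(400,163),(413,314),(260,328)],12),('tall inner top',[(427,104),(461,470)],50),('low inner top',[(165,153),(216,150),(420,131)],24)]:
  p=f(pts,z);d=np.diff(np.vstack([p,p[:1]]),axis=0);print(n,p.round(1).tolist(),p.mean(0).round(1),np.hypot(*d.T).round(),np.degrees(np.arctan2(d[:,1],d[:,0])).round(1))
print('home',s2w(-50,50))
def patch(y0,y1):
  return
g=cv2.cvtColor(im['pixels'],cv2.COLOR_RGB2GRAY)
for r in (190,195,200,205): print(r,g[r,283:300])
for c in (263,270,278,285): print(c,g[172:186,c])
```

```text
corn [[644.9, 77.6], [653.6, -16.7], [556.8, -26.8], [547.7, 69.2]] [600.8  25.8] [95. 97. 96. 98.] [ -84.7 -174.1   95.4    5. ]
hole [[634.0, 63.4], [641.6, -9.2], [570.0, -15.5], [562.9, 56.2]] [602.1  23.7] [73. 72. 72. 71.] [ -84.  -175.    95.6    5.8]
tall inner top [[662.9, -20.4], [494.1, -36.2]] [578.5 -28.3] [169. 169.] [-174.6    5.4]
low inner top [[643.7, 101.2], [645.3, 77.3], [654.9, -18.1]] [647.9  53.5] [ 24.  96. 120.] [-86.2 -84.3  95.3]
home [599.67415106  23.26259092]
190 [182 180 182 182 184 191 153  88  75 150 202 191 187 188 191 186 187]
195 [185 184 186 185 187 194 154  90  90  83 156 152 146 193 192 192 187]
200 [187 186 188 186 186 186 193 153  90  68 148 200 197 211 216 185 156]
205 [182 184 189 170 102  34  50  70  94  94  84 153 177 171 193 195 192]
263 [ 77  72  80  74  70  54 203 189 201 110 186 179 133 111]
270 [ 73  69  67  66  58 104 190 203  54 182 187 185 180 178]
278 [ 69  69  71  69  54 185 144  98 187 187 185 183 178 180]
285 [ 79  77  70  51 205 190 208  62 189 184 132  99 118 169]
```

The hole centre lies 49.5 mm from the tall face and the yaw is 5-5.8°, so the plate is home. The dark strip along the edge is the tall side's shadow. Next I pass above the post to measure it with the wrist camera.

Request:
{"op": "step_arm", "data": {
  "deltas": [
    [[-0.14,-0.06,-0.04],[0,0,0.007],1],
    [[-0.28,-0.12,-0.04],[0,0,0.007],1],
    [[-0.42,-0.18,-0.04],[0,0,0.007],1],
    [[-0.55,-0.193,-0.04],[0,0,0.007],1],
    [[-0.65,-0.193,-0.04],[0,0,0.007],1],
    [[-0.65,-0.193,-0.04],[0,0,0.007],1],
    [[-0.65,-0.193,-0.04],[0,0,0.007],1]
  ]
}}

```text
t: 9.92
ee_pos: [494.3, -406.0, 167.2]
orientation: [1.981, 2.436, -0.0]
ft_force: [0.2, 0.4, 0.0]
width: 87.5
grasp_force: 0.0
```

Run:
```python
from h import *
st(); w=snap('wrist','w4')
```

```text
t 9.92 p [ 494.3 -406.   167.2] phi 11.78 tilt 0.11 F [0.2 0.4 0. ] w 87.5 g 0.0 q [-0.71  0.51  1.64 -0.    1.   -0.91]
```

View pics/w4.png

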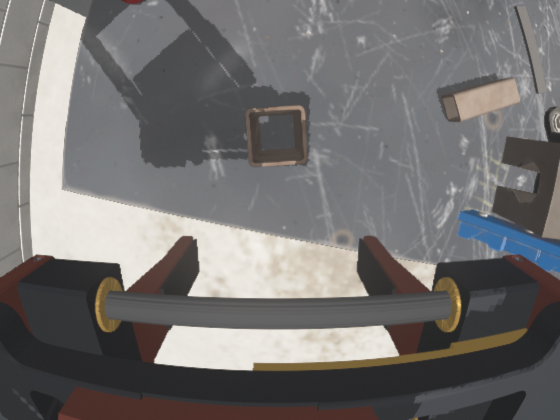

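The post's top rim has outer corners at (248,111),(303,106),(306,162),(250,167), standing clear of everything.

```bash
cat >> h.py <<'E'
def fonz(im,u,v,z):
    K=np.array([[im['fx'],0,im['cx']],[0,im['fy'],im['cy']],[0,0,1.]],float)
    q=cv2.fisheye.undistortPoints(np.array([[[u,v]]],float),K,np.zeros(4))[0,0]
    d=im['T'][:3,:3]@np.array([q[0],q[1],1]);o=im['T'][:3,3];return o+d*(z-o[2])/d[2]
E
python3 - <<'E'
from h import *
im=load('w4')
p=np.array([fonz(im,u,v,110)[:2] for u,v in [(248,111),(303,106),(306,162),(250,167)]])
d=np.diff(np.vstack([p,p[:1]]),axis=0);print(p.round(1).tolist(),p.mean(0).round(1),np.hypot(*d.T).round(1),np.degrees(np.arctan2(d[:,1],d[:,0])).round(1))
go(*p.mean(0),135,11.5);go(*p.mean(0),74,11.5)
E
```

```text
[[460.4, -331.3], [495.6, -320.6], [505.7, -357.4], [469.0, -368.5]] [ 482.7 -344.4] [36.9 38.1 38.3 38.1] [  16.9  -74.7 -163.1  103.2]
d [0.2024, 0.004, 0.1062] r [0.0002, 0.0, 0.0038] mm 69.0 deg 0.3
d [0.2024, 0.004, 0.3096] r [0.0002, 0.0, 0.0038] mm 111.0 deg 0.3
```

Request:
{"op": "step_arm", "data": {
  "deltas": [
    [[0.13,0.004,0.05],[0,0,-0.026],1],
    [[0.2024,0.004,0.1],[0,0,-0.026],1],
    [[0.2024,0.004,0.12],[0,0,-0.026],1],
    [[0.2024,0.004,0.16],[0,0,-0.026],1],
    [[0.2024,0.004,0.22],[0,0,-0.026],1],
    [[0.2024,0.004,0.27],[0,0,-0.026],1],
    [[0.2024,0.004,0.303],[0,0,-0.026],1],
    [[0.2024,0.004,0.303],[0,0,-0.026],1],
    [[0.2024,0.004,0.303],[0,0,-0.026],0.3],
    [[0.2024,0.004,0.303],[0,0,-0.026],0.1],
    [[0.2024,0.004,0.303],[0,0,-0.026],0],
    [[0.2024,0.004,0.303],[0,0,-0.026],-0.1],
    [[0.2024,0.004,0.303],[0,0,-0.026],-0.4],
    [[0.2024,0.004,0.303],[0,0,-0.026],-1],
    [[0.2024,0.004,0.303],[0,0,-0.026],-1],
    [[0.2024,0.004,0.303],[0,0,-0.026],-1]
  ]
}}

```text
t: 11.3
ee_pos: [482.8, -343.8, 76.2]
orientation: [1.934, 2.475, -0.0]
ft_force: [-1.5, -0.9, 2.1]
width: 40.0
grasp_force: 29.8
```

Run:
```python
from h import *
st()
```

```text
t 11.3 p [ 482.8 -343.8   76.2] phi 13.99 tilt 0.01 F [-1.5 -0.9  2.1] w 40.0 g 29.8 q [-0.64  0.58  1.79 -0.    0.78 -0.88]
```

Request:
{"op": "step_arm", "data": {
  "deltas": [
    [[0,0,-0.03],[0,0,0],-1],
    [[0,0,-0.09],[0,0,0],-1],
    [[0,0,-0.18],[0,0,0],-1],
    [[0,0,-0.27],[0,0,0],-1],
    [[0,0,-0.3],[0,0,0],-1],
    [[0,0,-0.3],[0,0,0],-1]
  ]
}}

```text
t: 11.8
ee_pos: [484.2, -344.8, 168.7]
orientation: [1.931, 2.471, 0.0]
ft_force: [0.4, 0.4, -2.3]
width: 40.1
grasp_force: 29.8
```

Run:
```python
from h import *
st(); go(600.5,23.5,166,5.3)
```

```text
t 11.8 p [ 484.2 -344.8  168.7] phi 13.98 tilt 0.3 F [ 0.4  0.4 -2.3] w 40.1 g 29.8 q [-0.64  0.44  1.74  0.    0.95 -0.88]
d [1.0976, 0.6726, 0.007] r [0.0024, 0.0025, 0.101] mm 386.0 deg 8.7
```

Request:
{"op": "step_arm", "data": {
  "deltas": [
    [[0.06,0.04,0],[0,0,0.02],-1],
    [[0.14,0.09,0],[0,0,0.04],-1],
    [[0.23,0.14,0],[0,0,0.06],-1],
    [[0.32,0.2,0],[0,0,0.08],-1],
    [[0.41,0.25,0],[0,0,0.1],-1],
    [[0.5,0.31,0],[0,0,0.1],-1],
    [[0.59,0.36,0],[0,0,0.1],-1],
    [[0.68,0.42,0],[0,0,0.1],-1],
    [[0.77,0.47,0],[0,0,0.1],-1],
    [[0.86,0.53,0],[0,0,0.1],-1],
    [[0.93,0.58,0],[0,0,0.1],-1],
    [[0.98,0.61,0],[0,0,0.1],-1],
    [[1.0,0.64,0],[0,0,0.1],-1],
    [[1.0,0.67,0],[0,0,0.1],-1],
    [[1.0,0.67,0],[0,0,0.1],-1]
  ]
}}

```text
t: 13.05
ee_pos: [606.7, -4.1, 165.2]
orientation: [2.114, 2.324, 0.0]
ft_force: [1.1, 0.3, -2.1]
width: 40.3
grasp_force: 29.8
```

Run:
```python
from h import *
st(); go(600.5,23.5,166,5.3)
```

```text
t 13.05 p [606.7  -4.1 165.2] phi 5.43 tilt 0.02 F [ 1.1  0.3 -2.1] w 40.3 g 29.8 q [-0.03  0.47  1.71 -0.    0.96 -0.12]
d [0.0935, -0.0119, -0.0025] r [0.0002, 0.0001, 0.0015] mm 28.0 deg 0.1
```

Request:
{"op": "step_arm", "data": {
  "deltas": [
    [[0.05,-0.006,0],[0,0,0.001],-1],
    [[0.0935,-0.012,0],[0,0,0.001],-1],
    [[0.0935,-0.012,0.02],[0,0,0.001],-1],
    [[0.0935,-0.012,0.07],[0,0,0.001],-1],
    [[0.0935,-0.012,0.12],[0,0,0.001],-1],
    [[0.0935,-0.012,0.14],[0,0,0.001],-1],
    [[0.0935,-0.012,0.14],[0,0,0.001],-1],
    [[0.0935,-0.012,0.14],[0,0,0.001],-1]
  ]
}}

```text
t: 13.72
ee_pos: [599.0, 23.0, 123.7]
orientation: [-2.116, -2.321, 0.001]
ft_force: [0.2, 0.7, -2.0]
width: 40.2
grasp_force: 29.8
```

Run:
```python
from h import *
st(); w=snap('wrist','w5'); s=snap('scene','s5')
a=w['pixels'][150:420,90:470,::-1]
i=s['pixels'][140:260,230:370,::-1]
a=cv2.resize(a,(740,300*740//428)[:1]+(526,)) if 0 else a
i=cv2.resize(i,(380,326),interpolation=cv2.INTER_CUBIC)
o=np.zeros((326,760,3),np.uint8);o[:270,:380]=a;o[:,380:]=i
cv2.imwrite('pics/c5.png',o)
```

```text
t 13.72 p [599.   23.  123.7] phi 5.28 tilt 0.05 F [ 0.2  0.7 -2. ] w 40.2 g 29.8 q [ 0.02  0.51  1.75 -0.    0.88 -0.07]
```

View pics/c5.png

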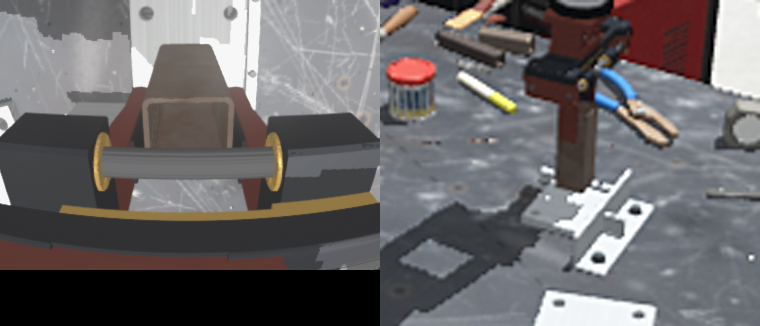

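Left (wrist): the post's foot front edge is at full-image (253-301,194), its top rim at (233-322,248), and the plate's far holes at (236,163) and (321,163). Right (scene): the post hangs upright above the plate, clear of the stop.

Run:
```python
from h import *
im=load('w5'); o=get_obs()
A=R.from_rotvec(o['orientation']).as_matrix()
def tl(p): return (A.T@(p-o['ee_pos'])).round(1)
# refine holes: dark blobs
g=cv2.cvtColor(im['pixels'],cv2.COLOR_RGB2GRAY)
H=[]
for u,v in[(236,163),(321,163)]:
  b=g[v-9:v+10,u-9:u+10];m=(b<150).astype(float)*(150-b.astype(float));yy,xx=np.mgrid[-9:10,-9:10]
  c=(u+(m*xx).sum()/m.sum(),v+(m*yy).sum()/m.sum());H.append(fonz(im,*c,12));print('hole',c,H[-1].round(1),tl(H[-1]))
d=H[1]-H[0];print(np.linalg.norm(d),np.degrees(np.arctan2(d[1],d[0])))
F=[fonz(im,u,v,o['ee_pos'][2]-76.2) for u,v in[(253,194),(301,194)]]
T=[fonz(im,u,v,o['ee_pos'][2]+33.8) for u,v in[(233,249),(323,248)]]
for p in F+T: print(p.round(1),tl(p))
n=np.array([-d[1],d[0],0])/np.linalg.norm(d); n*=np.sign(n[1])
c=(H[0]+H[1])/2-36*n; print('plate centre est',c.round(1))
```

```text
hole (np.float64(235.74558484770924), np.float64(162.902994625032)) [561.4  58.3  12. ] [ 38.6 -35.1 112.6]
hole (np.float64(319.8322065150584), np.float64(163.46342962507683)) [632.7  64.4  12. ] [ 38.   36.5 112.7]
71.59981265282416 4.831363177467377
[580.3  40.7  48.4] [ 19.2 -17.9  76.2]
[616.1  43.9  48.4] [19.2 18.1 76.2]
[579.8  40.5 158.4] [ 19.1 -18.2 -33.8]
[617.9  44.4 158.4] [ 19.5  20.1 -33.8]
plate centre est [600.1  25.5  12. ]
```

Run:
```python
from h import *
go(600,25.2,98.2,5.2)
```

```text
d [0.0067, 0.0013, 0.0882] r [0.0007, 0.0001, 0.001] mm 27.0 deg 0.1
```

Request:
{"op": "step_arm", "data": {
  "deltas": [
    [[0.007,0.002,0.02],[0,0,0.001],-1],
    [[0.007,0.002,0.05],[0,0,0.001],-1],
    [[0.007,0.002,0.07],[0,0,0.001],-1],
    [[0.007,0.002,0.08],[0,0,0.001],-1],
    [[0.007,0.002,0.085],[0,0,0.001],-1],
    [[0.007,0.002,0.085],[0,0,0.001],-1],
    [[0.007,0.002,0.085],[0,0,0.001],-1],
    [[0.007,0.002,0.085],[0,0,0.001],-1]
  ]
}}

```text
t: 14.48
ee_pos: [599.8, 25.6, 98.7]
orientation: [2.118, 2.32, 0.0]
ft_force: [-1.9, 0.2, -2.0]
width: 40.2
grasp_force: 29.8
```

Run:
```python
from h import *
st(); go(600,25.2,98.2,5.2)
w=snap('wrist','w6'); s=snap('scene','s6')
a=w['pixels'][150:420,90:470,::-1]
i=cv2.resize(s['pixels'][165:265,250:365,::-1],(380,330),interpolation=cv2.INTER_CUBIC)
o=np.zeros((330,760,3),np.uint8);o[:270,:380]=a;o[:,380:]=i
cv2.imwrite('pics/c6.png',o)
```

```text
t 14.48 p [599.8  25.6  98.7] phi 5.21 tilt 0.03 F [-1.9  0.2 -2. ] w 40.2 g 29.8 q [ 0.02  0.55  1.76  0.    0.83 -0.07]
d [-0.0015, 0.0004, 0.0016] r [0.0003, 0.0, 0.0001] mm 1.0 deg 0.0
```

View pics/c6.png

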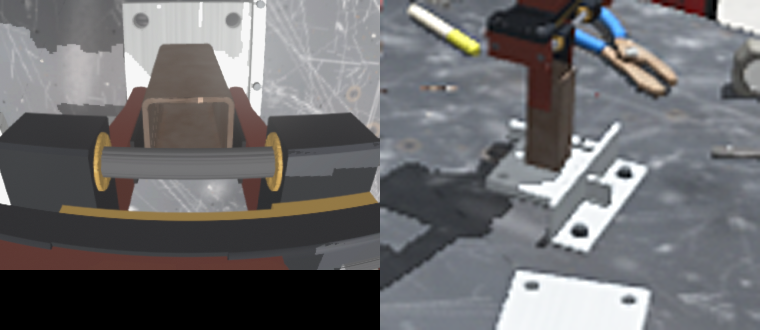

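The foot is over the middle of the plate (holes now at full-image (230,170) and (322,170)) with a small gap above it. One numeric check, then hand in.

Run:
```python
from h import *
im=load('w6'); o=get_obs()
A=R.from_rotvec(o['orientation']).as_matrix()
g=cv2.cvtColor(im['pixels'],cv2.COLOR_RGB2GRAY)
for u,v in[(230,170),(322,170)]:
  b=g[v-9:v+10,u-9:u+10];m=(b<150).astype(float)*(150-b.astype(float));yy,xx=np.mgrid[-9:10,-9:10]
  c=(u+(m*xx).sum()/m.sum(),v+(m*yy).sum()/m.sum());p=fonz(im,*c,12);print(c,(A.T@(p-o['ee_pos'])).round(1))
s=load('s6')
# expected scene pixels of plate top corners & foot corners
c5,s5=np.cos(SY),np.sin(SY)
P=lambda a,b,z,cx=600.,cy=24.8:proj(s,[cx+c5*a-s5*b,cy+s5*a+c5*b,z])
for n,q in[('plate robot corners',[P(-50,50,12),P(-50,-50,12)]),('foot gap10',[P(-20,20,22),P(-20,-20,22),P(20,-20,22)])]:print(n,[((x-250)*3.304+380,(y-165)*3.3) for x,y in q])
```

```text
(np.float64(230.2474769635805), np.float64(169.89863975427818)) [ 36.2 -35.3  86.7]
(np.float64(321.96077785102176), np.float64(168.98648648648648)) [36.8 35.9 86.8]
plate robot corners [(np.float64(486.5551884773291), np.float64(173.8979617129732)), (np.float64(572.534234839677), np.float64(199.0751183489415))]
foot gap10 [(np.float64(524.5895586422165), np.float64(159.64664025791086)), (np.float64(558.7188790359949), np.float64(169.40098746712744)), (np.float64(574.3103418843342), np.float64(151.27372300693256))]
```

```bash
python3 -c "
from workcell import *
print(close_job())"
```

```text
the job is handed in; nothing more can be done
None
```

The job is handed in: the smaller plate is home in the corner stop, and the arm is holding the post upright over it, within about 1 mm of centre, square to its edges and about 10 mm above it; it took about 15 s of the 67 s, and the bystanders were left alone.

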